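Mirror a row of mosaic tiles onto the setting tray

ROBOT

A 7-joint arm with a two-finger parallel gripper is mounted at the origin on the work surface. World frame = base frame: x ahead of the robot, y to its left, z up, the work surface at z = 0. Lengths are in m, angles in rad, forces in N, time in s.
With the tool pointing down it reaches from about 0.425 to 0.925 m from the base axis. Payload 6.8 kg.
Tool frame: the origin (TCP) lies at the centre of the arm's flange, where the gripper is bolted on; the fingertips stand 182 mm ahead of it and the grasp point (between the pads) lies 163 mm ahead of it (ctrl.grip_point_offset is the distance from the TCP to the grasp point, in m); z points along the fingers, y is the direction in which the jaws open and shut (so a half turn about z gives the same grasp; the last joint's range is limited). The gripper opens to 88 mm and grips with 3 to 60 N. Pads are 20 mm wide; open, the fingers measure 115 mm over their backs; the gripper's body (75 mm by 178 mm) begins 61 mm behind the grasp point.
Start: joints at [1.151, 0.477, 0.022, 1.555, -0.011, 1.109, -0.083], TCP at [0.207, -0.642, 0.405] pointing down, gripper open.
Joint ranges: [-2.96, 2.96], [-0.34, 2.1], [-1.41, 1.46], [0.24, 2.44], [-1.37, 4.51], [0.17, 1.92], [-2.96, 2.96]. Speed limits (rad/s): [2.39, 2.39, 3.14, 3.14, 3.14, 3.14, 3.14].

INTERFACE

Orientations are given as a unit quaternion [x, y, z, w].
In Python, from bench import ctrl gives the robot as it stands. The module is installed in compiled form; this text tells all that it offers.
- The arm moves only by the tool jog_arm, never from a script. Its argument "moves" is text: rows parted by semicolons, each of 7 numbers parted by spaces: the opening, from -1 (shut) to 1 (fully open), then the shift along the tool's x, y, z in cm, then the turn, a rotation vector about the tool's x, y, z in rad. In form: gripper dx dy dz rx ry rz; .... A call has 1 to 10 rows; each row is the pose to reach, as a shift and turn from the pose commanded when the call began, along the tool's axes at that moment; what a row does not reach only later rows make up. A row lasts 1/8 s, in which the tool goes at most 62.5 mm and 10.7 degrees, less where a joint would pass 70% of its speed; a pose out of reach is approached as far as the arm can. A call with a gripper value outside its range is refused whole. The fingers move at their own pace and stop on an object; the grip force is fixed at half the most. Time passes only in rows, so rows that repeat a pose let the fingers close. It gives the time, the measured TCP pose, the force and the opening at its end, in the units of the state.
- ctrl.sense(): the state, without advancing time (a new reading comes with each control period).
- ctrl.grab_frame(name): name is "scene" or "top" or "wrist"; returns the picture (420x560x3 uint8, red, green, blue); there is no depth.
- ctrl.camera_model(name): a dict with "camera_matrix" (3x3 intrinsics, pixels), "R" (3x3) and "t" (3): a world point X has camera coordinates R X + t. Camera axes: x right, y down, z forward; pixel columns grow to the right and rows downward; lengths in m; the calibration is good to about 2 mm. The wrist camera is an equidistant fisheye: a pixel r from the principal point sees the ray r / f radians off the axis. A picture is of the moment at which its call begins: read the wrist's pose just before it. camera_model takes no time and is no camera call; for the wrist camera it gives the pose at the moment of the call.
- ctrl.finish_job(): hands the job in, once; it reports no verdict.
The state is a dict: "clock": time; "qpos": joint angles; "joint_vel": joint speeds; "joint_efforts": joint torques, N m; "tcp_pos": TCP position; "tool_rot": TCP orientation; "contact_force": force on the tool from outside, world axes, zero at the start; "moment": the same for the moment, N m; "opening": finger opening in m.
Only numpy, scipy, OpenCV 4.12 (cv2) and the standard library are available. Lean on these libraries where they do the work, as an engineer would, in place of code of your own. Each camera call takes 0.05 s, during which the arm holds its last target.

TASK

Mosaics are laid face down here, so move the three coloured tiles from the wooden drying rack to the dark pockets of the green setting tray in reverse order: the tile that starts leftmost on the rack ends as the rightmost of the three, and so on. Pull the bottom white tile out of the tile magazine and lay it in the tray's white pocket. Each tile lies flat, glaze up, in the middle of its own pocket with its length along the row, let go and at rest.

Things in the scene. Friction and masses are not known exactly. Their poses are not given: they have to be found in the camera images.
- tile_blue_mid (a point): Loose tile with cobalt blue glaze on top and a terracotta underside, 64 x 40 x 16 mm, 60 to 110 g, lying flat on the mat of its own colour on the drying rack. Pinch it across its 40 mm width. Its point is the tile's centre, half-way up (8 mm above its underside); x runs along its length, y across its width, z up.
- tile_yellow_mid (a point): Loose tile with amber yellow glaze on top and a terracotta underside, 64 x 40 x 16 mm, 60 to 110 g, lying flat on the mat of its own colour on the drying rack. Pinch it across its 40 mm width. Its point is the tile's centre, half-way up (8 mm above its underside); x runs along its length, y across its width, z up.
- tile_red_mid (a point): Loose tile with brick red glaze on top and a terracotta underside, 64 x 40 x 16 mm, 60 to 110 g, lying flat on the mat of its own colour on the drying rack. Pinch it across its 40 mm width. Its point is the tile's centre, half-way up (8 mm above its underside); x runs along its length, y across its width, z up.
- tile_white_mid (a point): White glazed loose tile, 64 x 40 x 16 mm, 60 to 110 g, lowest of three stacked in the magazine; the two above sit 26 mm further back and stay there, dropping down as it leaves. Its front 26 mm shows at the mouth (-x of this frame): pinch that part across the 40 mm width and slide it 55 mm straight out along -x before lifting. Point: its centre; x along length, z up.
- mat_blue: Light blue mat, a fixed plate 56 x 78 x 4 mm on the wooden drying rack; its rim shows around the blue tile that lies on it at the start. Origin: centre of its underside; its top is 14 mm above the table. y runs along the row (+y is the row's left end as the robot sees it). Three mats lie in one row, 84 mm apart, between 4 mm thick ribs that stand 5 mm above the mats.
- mat_yellow: Light yellow mat, a fixed plate 56 x 78 x 4 mm on the wooden drying rack; its rim shows around the yellow tile that lies on it at the start. Origin: centre of its underside; its top is 14 mm above the table. y runs along the row (+y is the row's left end as the robot sees it). Three mats lie in one row, 84 mm apart, between 4 mm thick ribs that stand 5 mm above the mats.
- mat_red: Light red mat, a fixed plate 56 x 78 x 4 mm on the wooden drying rack; its rim shows around the red tile that lies on it at the start. Origin: centre of its underside; its top is 14 mm above the table. y runs along the row (+y is the row's left end as the robot sees it). Three mats lie in one row, 84 mm apart, between 4 mm thick ribs that stand 5 mm above the mats.
- tray: Fixed green setting tray, 74 mm deep (x), 340 mm long (y; +y is its left end as the robot sees it); origin: centre of its underside. Four pockets at y = 126, 42, -42, -126 mm, each a plate (one white, three dark grey) 14 mm above the table, 80 mm between 4 mm ribs that stand 5 mm above the plates. A tile lying in a pocket, length along the row, has its centre 22 mm above the table.
- white_pocket: The white plate of the setting tray, 56 x 78 x 4 mm, in one of its four pockets: the place of the white tile. Origin at the centre of its underside, plate top 4 mm higher; axes as the tray's.
- magazine: Fixed grey tile magazine, 56 mm wide, mouth to its -x, walls 73 mm high. Origin: centre of the stack at table height. Its floor is 12 mm up and runs on before the mouth as a tongue 30 mm wide, narrower than a tile, to x = -98 mm. Two gate bars at x = -35 mm (y = 9 and -9 mm) leave a 19 mm gap over the floor. The bottom tile's centre is at x = -26 mm, z = 20 mm.
Things that resemble listed ones, but are neither listed nor needed, are in the scene too. What is shaped like the part that bears tile_yellow_mid but pink or turquoise is not meant.

How it is judged:
At the end, for the whole second after the job is handed in: White tile in the white pocket, coloured ones in the dark pockets in reverse of their order on the rack; each centre within 13 mm of its pocket's centre (along, across), within 4 mm of resting height, level to 0.12 rad, length along the row to 0.2 rad, at rest, released (((y of mat_blue in the frame of mat_yellow above 0 m and y of mat_yellow in the frame of mat_red above 0 m and ((y of white_pocket in the frame of tray between 0.106 and 0.146 m and y of tile_red_mid in the frame of tray between 0.029 and 0.055 m and y of tile_yellow_mid in the frame of tray between -0.055 and -0.029 m and y of tile_blue_mid in the frame of tray between -0.139 and -0.113 m) or (y of white_pocket in the frame of tray between 0.022 and 0.062 m and y of tile_red_mid in the frame of tray between 0.113 and 0.139 m and y of tile_yellow_mid in the frame of tray between -0.055 and -0.029 m and y of tile_blue_mid in the frame of tray between -0.139 and -0.113 m) or (y of white_pocket in the frame of tray between -0.062 and -0.022 m and y of tile_red_mid in the frame of tray between 0.113 and 0.139 m and y of tile_yellow_mid in the frame of tray between 0.029 and 0.055 m and y of tile_blue_mid in the frame of tray between -0.139 and -0.113 m) or (y of white_pocket in the frame of tray between -0.146 and -0.106 m and y of tile_red_mid in the frame of tray between 0.113 and 0.139 m and y of tile_yellow_mid in the frame of tray between 0.029 and 0.055 m and y of tile_blue_mid in the frame of tray between -0.055 and -0.029 m))) or (y of mat_blue in the frame of mat_red above 0 m and y of mat_red in the frame of mat_yellow above 0 m and ((y of white_pocket in the frame of tray between 0.106 and 0.146 m and y of tile_yellow_mid in the frame of tray between 0.029 and 0.055 m and y of tile_red_mid in the frame of tray between -0.055 and -0.029 m and y of tile_blue_mid in the frame of tray between -0.139 and -0.113 m) or (y of white_pocket in the frame of tray between 0.022 and 0.062 m and y of tile_yellow_mid in the frame of tray between 0.113 and 0.139 m and y of tile_red_mid in the frame of tray between -0.055 and -0.029 m and y of tile_blue_mid in the frame of tray between -0.139 and -0.113 m) or (y of white_pocket in the frame of tray between -0.062 and -0.022 m and y of tile_yellow_mid in the frame of tray between 0.113 and 0.139 m and y of tile_red_mid in the frame of tray between 0.029 and 0.055 m and y of tile_blue_mid in the frame of tray between -0.139 and -0.113 m) or (y of white_pocket in the frame of tray between -0.146 and -0.106 m and y of tile_yellow_mid in the frame of tray between 0.113 and 0.139 m and y of tile_red_mid in the frame of tray between 0.029 and 0.055 m and y of tile_blue_mid in the frame of tray between -0.055 and -0.029 m))) or (y of mat_yellow in the frame of mat_blue above 0 m and y of mat_blue in the frame of mat_red above 0 m and ((y of white_pocket in the frame of tray between 0.106 and 0.146 m and y of tile_red_mid in the frame of tray between 0.029 and 0.055 m and y of tile_blue_mid in the frame of tray between -0.055 and -0.029 m and y of tile_yellow_mid in the frame of tray between -0.139 and -0.113 m) or (y of white_pocket in the frame of tray between 0.022 and 0.062 m and y of tile_red_mid in the frame of tray between 0.113 and 0.139 m and y of tile_blue_mid in the frame of tray between -0.055 and -0.029 m and y of tile_yellow_mid in the frame of tray between -0.139 and -0.113 m) or (y of white_pocket in the frame of tray between -0.062 and -0.022 m and y of tile_red_mid in the frame of tray between 0.113 and 0.139 m and y of tile_blue_mid in the frame of tray between 0.029 and 0.055 m and y of tile_yellow_mid in the frame of tray between -0.139 and -0.113 m) or (y of white_pocket in the frame of tray between -0.146 and -0.106 m and y of tile_red_mid in the frame of tray between 0.113 and 0.139 m and y of tile_blue_mid in the frame of tray between 0.029 and 0.055 m and y of tile_yellow_mid in the frame of tray between -0.055 and -0.029 m))) or (y of mat_yellow in the frame of mat_red above 0 m and y of mat_red in the frame of mat_blue above 0 m and ((y of white_pocket in the frame of tray between 0.106 and 0.146 m and y of tile_blue_mid in the frame of tray between 0.029 and 0.055 m and y of tile_red_mid in the frame of tray between -0.055 and -0.029 m and y of tile_yellow_mid in the frame of tray between -0.139 and -0.113 m) or (y of white_pocket in the frame of tray between 0.022 and 0.062 m and y of tile_blue_mid in the frame of tray between 0.113 and 0.139 m and y of tile_red_mid in the frame of tray between -0.055 and -0.029 m and y of tile_yellow_mid in the frame of tray between -0.139 and -0.113 m) or (y of white_pocket in the frame of tray between -0.062 and -0.022 m and y of tile_blue_mid in the frame of tray between 0.113 and 0.139 m and y of tile_red_mid in the frame of tray between 0.029 and 0.055 m and y of tile_yellow_mid in the frame of tray between -0.139 and -0.113 m) or (y of white_pocket in the frame of tray between -0.146 and -0.106 m and y of tile_blue_mid in the frame of tray between 0.113 and 0.139 m and y of tile_red_mid in the frame of tray between 0.029 and 0.055 m and y of tile_yellow_mid in the frame of tray between -0.055 and -0.029 m))) or (y of mat_red in the frame of mat_blue above 0 m and y of mat_blue in the frame of mat_yellow above 0 m and ((y of white_pocket in the frame of tray between 0.106 and 0.146 m and y of tile_yellow_mid in the frame of tray between 0.029 and 0.055 m and y of tile_blue_mid in the frame of tray between -0.055 and -0.029 m and y of tile_red_mid in the frame of tray between -0.139 and -0.113 m) or (y of white_pocket in the frame of tray between 0.022 and 0.062 m and y of tile_yellow_mid in the frame of tray between 0.113 and 0.139 m and y of tile_blue_mid in the frame of tray between -0.055 and -0.029 m and y of tile_red_mid in the frame of tray between -0.139 and -0.113 m) or (y of white_pocket in the frame of tray between -0.062 and -0.022 m and y of tile_yellow_mid in the frame of tray between 0.113 and 0.139 m and y of tile_blue_mid in the frame of tray between 0.029 and 0.055 m and y of tile_red_mid in the frame of tray between -0.139 and -0.113 m) or (y of white_pocket in the frame of tray between -0.146 and -0.106 m and y of tile_yellow_mid in the frame of tray between 0.113 and 0.139 m and y of tile_blue_mid in the frame of tray between 0.029 and 0.055 m and y of tile_red_mid in the frame of tray between -0.055 and -0.029 m))) or (y of mat_red in the frame of mat_yellow above 0 m and y of mat_yellow in the frame of mat_blue above 0 m and ((y of white_pocket in the frame of tray between 0.106 and 0.146 m and y of tile_blue_mid in the frame of tray between 0.029 and 0.055 m and y of tile_yellow_mid in the frame of tray between -0.055 and -0.029 m and y of tile_red_mid in the frame of tray between -0.139 and -0.113 m) or (y of white_pocket in the frame of tray between 0.022 and 0.062 m and y of tile_blue_mid in the frame of tray between 0.113 and 0.139 m and y of tile_yellow_mid in the frame of tray between -0.055 and -0.029 m and y of tile_red_mid in the frame of tray between -0.139 and -0.113 m) or (y of white_pocket in the frame of tray between -0.062 and -0.022 m and y of tile_blue_mid in the frame of tray between 0.113 and 0.139 m and y of tile_yellow_mid in the frame of tray between 0.029 and 0.055 m and y of tile_red_mid in the frame of tray between -0.139 and -0.113 m) or (y of white_pocket in the frame of tray between -0.146 and -0.106 m and y of tile_blue_mid in the frame of tray between 0.113 and 0.139 m and y of tile_yellow_mid in the frame of tray between 0.029 and 0.055 m and y of tile_red_mid in the frame of tray between -0.055 and -0.029 m)))) and y of tile_white_mid in the frame of white_pocket between -0.013 and 0.013 m and x of tile_blue_mid in the frame of tray between -0.013 and 0.013 m and z of tile_blue_mid in the frame of tray between 0.018 and 0.026 m and angle between each of tile_blue_mid, tile_yellow_mid, tile_red_mid, tile_white_mid's own z axis and vertical below 0.12 rad and angle between the x axis of each of tile_blue_mid, tile_yellow_mid, tile_red_mid, tile_white_mid and the y axis of tray, either way round below 0.2 rad and linear speed of each of tile_blue, tile_yellow, tile_red, tile_white below 0.02 m/s and contact force between each of tile_blue, tile_yellow, tile_red, tile_white and the fingers below 0.05 N and x of tile_yellow_mid in the frame of tray between -0.013 and 0.013 m and z of tile_yellow_mid in the frame of tray between 0.018 and 0.026 m and x of tile_red_mid in the frame of tray between -0.013 and 0.013 m and z of tile_red_mid in the frame of tray between 0.018 and 0.026 m and x of tile_white_mid in the frame of tray between -0.013 and 0.013 m and z of tile_white_mid in the frame of tray between 0.018 and 0.026 m); the robot touches nothing.
It also fails if it takes over 96 s, if anything falls off the work surface, if the arm or the gripper's body presses on something with over 40 N, if the wrist force passes 120 N, or if a joint passes its speed limit or range.

## Working session

There is one attempt and no reset: what is moved stays moved. The work goes in short steps, Python scripts to look and compute and a tool call to move; the robot and the scene stay as the last step left them, time stands still between calls to the robot, and variables do not carry over. Pictures are saved under pics/ and viewed, and the job is handed in when it is done.

Besides the shell and the picture viewer there is one more tool, called in YAML: its name, and indented under it one key for each argument. jog_arm: Moves the arm, as the interface text tells. Its arguments: {"type":"object","properties":{"moves":{"type":"string"}},"required":["moves"]}

```bash
mkdir -p pics; ls
python3 - <<'E'
from bench import ctrl
import cv2
print(ctrl.sense())
for n in("scene","top"):
    m=ctrl.camera_model(n);print(n,m)
    cv2.imwrite(f"pics/{n}0.png",ctrl.grab_frame(n)[:,:,::-1])
print(ctrl.grip_point_offset)
E
```

```text
pics
{'clock': 0.0, 'qpos': array([ 1.15089651,  0.47780303,  0.02234909,  1.55645382, -0.01146887,
        1.10928621, -0.08311405]), 'joint_vel': array([ 0.00102548, -0.00022496,  0.00078791, -0.00212435,  0.00078375,
       -0.00057681, -0.00049719]), 'joint_efforts': array([-8.15548592e-04, -5.82860219e+01,  1.53372332e+00, -2.72614700e+01,
       -5.45456749e-02,  1.70269003e-02,  1.45855374e-04]), 'tcp_pos': array([ 0.20698648, -0.64219262,  0.40367865]), 'tool_rot': array([ 9.87870775e-01,  1.55275566e-01, -2.23678760e-04, -8.83177211e-04]), 'contact_force': array([ 0.61795658, -0.35049452, -0.62997897]), 'moment': array([0.02898032, 0.01644248, 0.0005978 ]), 'opening': 0.08825905047204398}
scene {'camera_matrix': array([[435.69821483,   0.        , 286.61186473],
       [  0.        , 435.69821483, 214.58334832],
       [  0.        ,   0.        ,   1.        ]]), 'R': array([[ 0.70325517,  0.71092102,  0.0048445 ],
       [ 0.49379512, -0.48354551, -0.72273794],
       [-0.51146706,  0.51066138, -0.69110521]]), 't': array([-0.34389107, -0.2646914 ,  1.25256969])}
top {'camera_matrix': array([[427.03052379,   0.        , 280.77947097],
       [  0.        , 427.03052379, 214.38265631],
       [  0.        ,   0.        ,   1.        ]]), 'R': array([[ 0.20773973, -0.97817859,  0.0032933 ],
       [-0.95676235, -0.20388991, -0.20744807],
       [ 0.20359273,  0.0399443 , -0.97824049]]), 't': array([-0.18817446,  0.53704013,  0.6544832 ])}
0.1633
```

View pics/scene0.png

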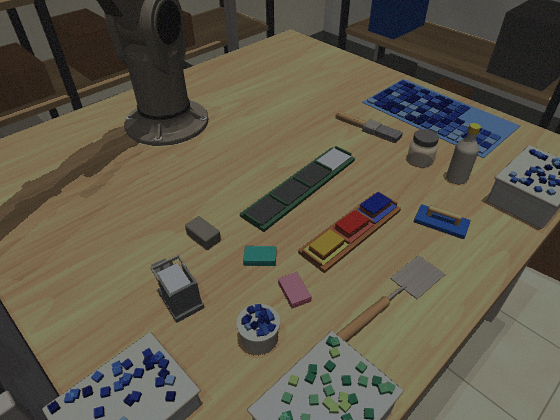

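View pics/top0.png

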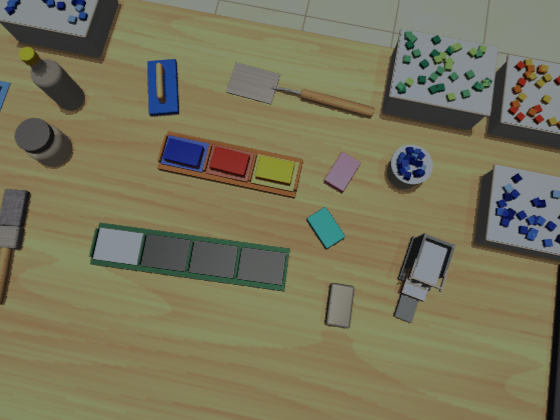

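The scene view shows the rack, tray and magazine. In the top view, the rack runs from blue (184,153) through red (231,161) to yellow (275,170). The tray's white pocket is at (118,246), at the +y end, and the magazine is at (430,262). I'll rectify and measure.

```bash
cat > h.py <<'E'
import numpy as np, cv2
from bench import ctrl
def proj(m,X):
    X=np.atleast_2d(X); c=X@m['R'].T+m['t']; p=c@m['camera_matrix'].T; return p[:,:2]/p[:,2:]
def ray(m,px,z):
    px=np.atleast_2d(px).astype(float); K=m['camera_matrix']
    d=np.c_[px,np.ones(len(px))]@np.linalg.inv(K).T@m['R']; o=-m['R'].T@m['t']
    return o+d*((z-o[2])/d[:,2])[:,None]
E
python3 - <<'E'
from h import *
m=ctrl.camera_model("top"); im=cv2.imread("pics/top0.png")
hsv=cv2.cvtColor(im,cv2.COLOR_BGR2HSV)
def blob(mask,near,z,name):
    n,l,s,c=cv2.connectedComponentsWithStats(mask.astype(np.uint8))
    k=l[near[1],near[0]]
    ys,xs=np.where(l==k)
    w=ray(m,np.c_[xs,ys],z)[:,:2].astype(np.float32)
    r=cv2.minAreaRect(w); 
    b=cv2.boxPoints(r)
    print(name,len(xs),'cen',np.round(w.mean(0),4),np.round(r[0],4),'size',np.round(r[1],4),'ang',round(r[2],2))
for nm,px,z in(("blue",(184,153),.03),("red",(231,161),.03),("yel",(275,170),.03),("whitepocket",(118,246),.014),("p1",(166,253),.014),("p2",(214,259),.014),("p3",(262,266),.014)):
    print(nm,hsv[px[1],px[0]],im[px[1],px[0]])
c=ray(m,[[96,224],[289,250],[285,290],[91,263]],.019);print(c)
def crop(x0,x1,y0,y1,s,n):
    cv2.imwrite(n,cv2.resize(im[y0:y1,x0:x1],None,fx=s,fy=s,interpolation=cv2.INTER_CUBIC))
crop(80,310,120,300,3.4,"pics/c1.png"); crop(370,480,220,340,5,"pics/c2.png")
E
```

```text
blue [115 196 121] [121  42  28]
red [  2 184 132] [ 37  42 132]
yel [ 32 164 143] [ 51 143 136]
whitepocket [105  24 149] [149 142 135]
p1 [90  7 76] [76 76 74]
p2 [60  6 87] [85 87 85]
p3 [60  3 92] [91 92 91]
[[ 0.48831233  0.24092754  0.019     ]
 [ 0.51379391 -0.09768803  0.019     ]
 [ 0.44583482 -0.10492441  0.019     ]
 [ 0.42137508  0.22922471  0.019     ]]
```

Run:
```python
from h import *
m=ctrl.camera_model("scene"); im=cv2.imread("pics/scene0.png")
cv2.imwrite("pics/c3.png",cv2.resize(im[240:340,130:230],None,fx=5,fy=5,interpolation=cv2.INTER_CUBIC))
```

```text
(no output)
```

View pics/c1.png

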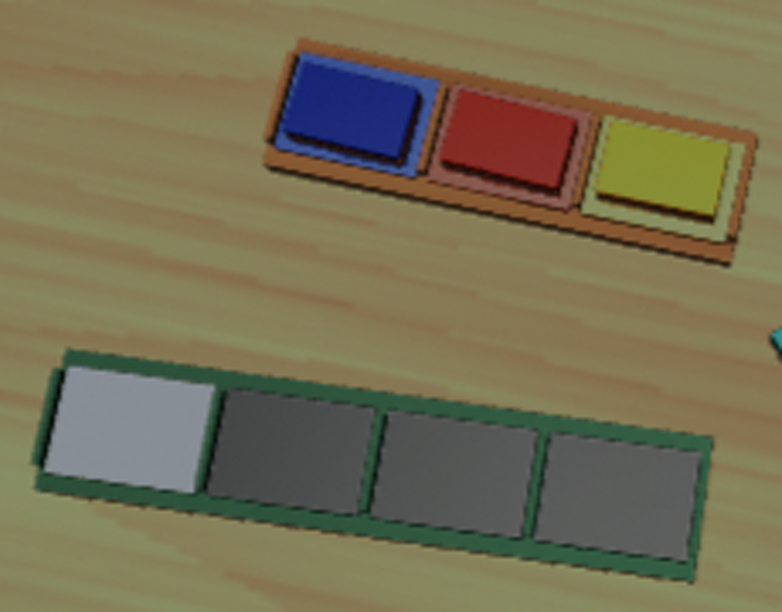

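View pics/c2.png

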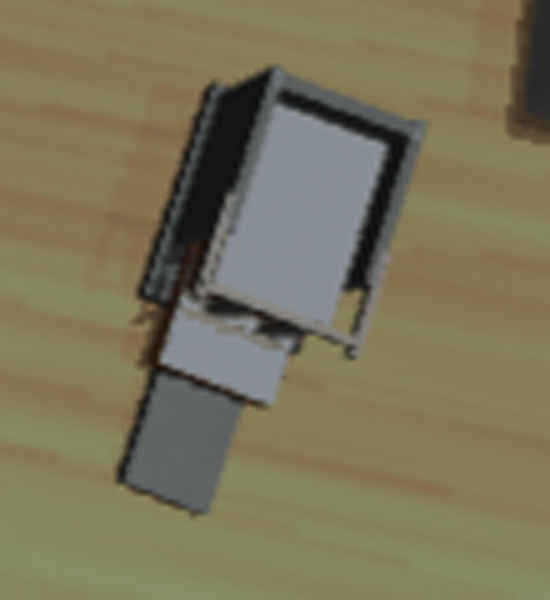

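View pics/c3.png

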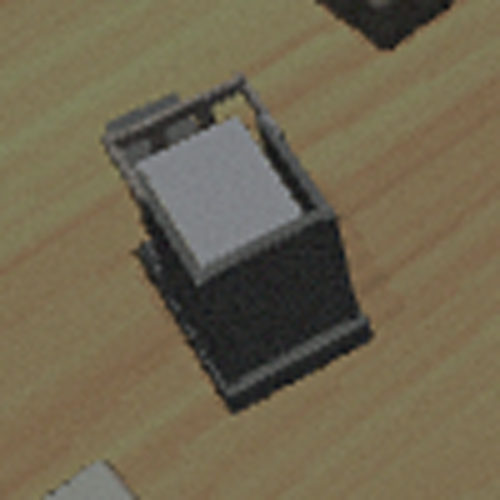

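The crops show clean tile, plate and magazine edges. I'll fit known rectangles to the hand-read corners and check the fit with overlays in both cameras.

```bash
cat > fit.py <<'E'
from h import *
from scipy.optimize import least_squares
m=ctrl.camera_model("top"); ms=ctrl.camera_model("scene")
def un(p,off,s): return (np.array(p,float)+.5)/s-.5+off
def pose(p,L):
    c,s=np.cos(p[2]),np.sin(p[2]); L=np.atleast_2d(L)
    return np.c_[p[0]+c*L[:,0]-s*L[:,1],p[1]+s*L[:,0]+c*L[:,1],L[:,2]]
def fit(L,px,x0,nm):
    L=np.array(L);r=least_squares(lambda p:(proj(m,pose(p,L))-px).ravel(),x0)
    e=r.fun.reshape(-1,2); print(nm,np.round(r.x,4),'res px',np.round(np.abs(e).max(),2),np.round(np.sqrt((e**2).mean()),2)); return r.x
def rect(cx,cy,hx,hy,z): # order: image TL,TR,BR,BL = (+x,+y),(+x,-y),(-x,-y),(-x,+y)
    return [[cx+hx,cy+hy,z],[cx+hx,cy-hy,z],[cx-hx,cy-hy,z],[cx-hx,cy+hy,z]]
o1=(80,120)
tl=sum([rect(0,y,.028,.039,.014) for y in(.126,.042,-.042,-.126)],[])
tp=un([(65,366),(215,385),(197,493),(45,472),(222,388),(376,408),(360,514),(206,494),(386,410),(539,431),(524,538),(371,517),(550,433),(703,452),(690,560),(535,541)],o1,3.4)
T=fit(tl,tp,[.467,.067,.05],'tray')
tiles={}
for nm,q in dict(blue=[(303,62),(421,90),(406,158),(288,128)],red=[(459,87),(577,116),(563,188),(442,159)],yellow=[(612,122),(730,147),(716,217),(597,193)]).items():
    tiles[nm]=fit(rect(0,0,.02,.032,.030),un(q,o1,3.4),[.6,.1,0],nm)
# magazine
ml=[[-.098,.015,.012],[-.098,-.015,.012],[-.058,.020,.028],[-.058,-.020,.028],[.032,.02,.060],[.032,-.02,.060]]
mp=un([(122,482),(207,514),(158,365),(268,404),(275,100),(388,148)],(370,220),5)
M=fit(ml,mp,[.5,-.35,0],'mag')
E
python3 - <<'E'
from fit import *
im=cv2.imread("pics/top0.png"); si=cv2.imread("pics/scene0.png")
S=2
im=cv2.resize(im,None,fx=S,fy=S,interpolation=cv2.INTER_CUBIC);si=cv2.resize(si,None,fx=S,fy=S,interpolation=cv2.INTER_CUBIC)
def dr(W):
    for I,mm in((im,m),(si,ms)):
        p=(proj(mm,W)+.5)*S-.5
        cv2.polylines(I,[np.round(p).astype(int)],True,(255,0,255),1)
for i in range(4): dr(pose(T,tl[4*i:4*i+4]))
for t in tiles.values(): dr(pose(t,rect(0,0,.02,.032,.030)))
dr(pose(M,[[-.098,.015,.012],[-.098,-.015,.012],[-.058,-.015,.012],[-.058,.015,.012]]))
dr(pose(M,rect(-.026,0,.032,.02,.028)));dr(pose(M,rect(0,0,.032,.02,.06)))
cv2.imwrite("pics/o1.png",im[220:620,140:920]);cv2.imwrite("pics/o2.png",si[270:690,280:820])
E
```

```text
tray [0.4691 0.0688 0.0761] res px 1.7 0.54
blue [ 0.6456  0.1214 -0.0151] res px 1.07 0.76
red [ 0.6476  0.038  -0.0173] res px 0.76 0.49
yellow [ 0.6472 -0.0441  0.0035] res px 0.51 0.3
mag [ 0.5362 -0.3251 -0.1728] res px 0.78 0.43
```

View pics/o1.png

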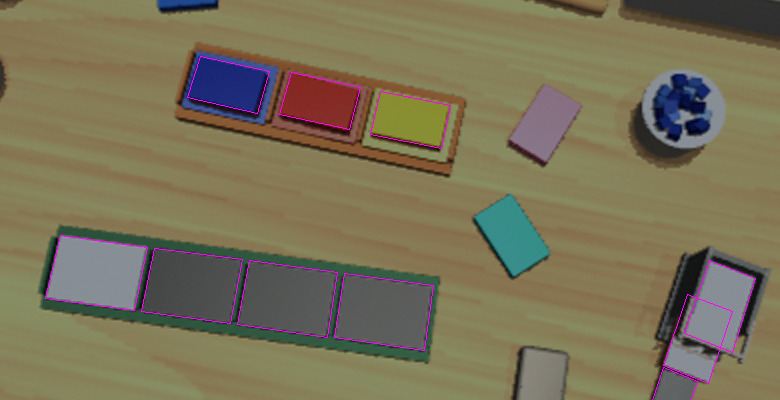

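View pics/o2.png

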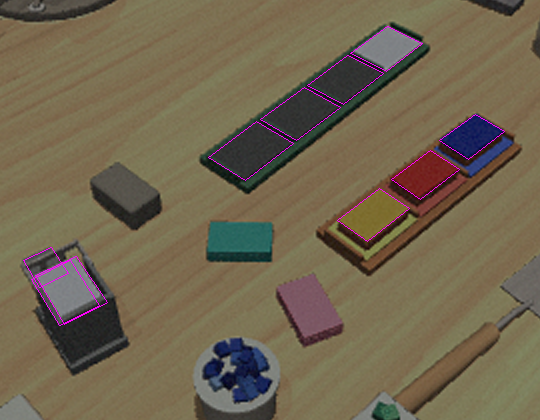

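Fits agree in both views to about 1–2 mm. The order is blue, red, yellow, so yellow goes to tray y=+42, red to −42 and blue to −126, with white at +126. I'll start with the magazine.

```bash
cat > g.py <<'E'
import numpy as np,sys
from bench import ctrl
from scipy.spatial.transform import Rotation as R
T=[.4691,.0688,.0761]; M=[.5362,-.3251,-.1728]
TI=dict(blue=[.6456,.1214,-.0151],red=[.6476,.038,-.0173],yellow=[.6472,-.0441,.0035])
def loc(P,x,y):
    c,s=np.cos(P[2]),np.sin(P[2]); return np.array([P[0]+c*x-s*y,P[1]+s*x+c*y])
def go(xy,z,phi):
    "grasp point xy, grasp-point height z, tool-x angle phi"
    s=ctrl.sense(); r=R.from_quat(s['tool_rot']); A=r.as_matrix()
    tgt=np.array([xy[0],xy[1],z+ctrl.grip_point_offset])
    Rt=np.array([[np.cos(phi),np.sin(phi),0],[np.sin(phi),-np.cos(phi),0],[0,0,-1]])
    print('t',round(s['clock'],2),'d cm',np.round(A.T@(tgt-s['tcp_pos'])*100,2),'rv',np.round((r.inv()*R.from_matrix(Rt)).as_rotvec(),3),'F',np.round(s['contact_force'],1),'open',round(s['opening'],4), 'tcp',np.round(s['tcp_pos'],4), 'j7',round(s['qpos'][6],2))
E
python3 -c "
from g import *
go(loc(M,-.049,0),.10,M[2])
go(loc(M,-.049,0),.026,M[2])"
```

```text
t 0.1 d cm [ 36.73 -22.35  14.08] rv [-0.002  0.001  0.485] F [-0.2 -0.6  0.3] open 0.0881 tcp [ 0.207  -0.6422  0.4038] j7 -0.08
t 0.1 d cm [ 36.73 -22.33  21.48] rv [-0.002  0.001  0.485] F [-0.2 -0.6  0.3] open 0.0881 tcp [ 0.207  -0.6422  0.4038] j7 -0.08
```

jog_arm:
  moves: "1 36.7 -22.3 6 0 0 0.485; 1 36.7 -22.3 6 0 0 0.485; 1 36.7 -22.3 6 0 0 0.485; 1 36.7 -22.3 6 0 0 0.485; 1 36.7 -22.3 6 0 0 0.485; 1 36.7 -22.3 6 0 0 0.485; 1 36.7 -22.3 6 0 0 0.485; 1 36.7 -22.3 6 0 0 0.485; 1 36.7 -22.3 10 0 0 0.485; 1 36.7 -22.3 10 0 0 0.485"

```text
clock: 1.35
tcp_pos: [0.4862, -0.3177, 0.3022]
tool_rot: [0.996, -0.087, -0.003, -0.001]
contact_force: [0.2, 0.0, -0.1]
opening: 0.088
```

Run:
```python
from g import *
import cv2
go(loc(M,-.049,0),.026,M[2])
cv2.imwrite("pics/w1.png",ctrl.grab_frame("wrist")[:,:,::-1])
im=ctrl.grab_frame("top")[:,:,::-1];cv2.imwrite("pics/t1.png",cv2.resize(im[200:360,320:520],None,fx=3.5,fy=3.5,interpolation=2))
```

```text
t 1.35 d cm [ 0.22 -0.12 11.29] rv [-0.001  0.006 -0.001] F [ 0.2  0.  -0.1] open 0.088 tcp [ 0.4862 -0.3177  0.3022] j7 -1.28
```

View pics/w1.png

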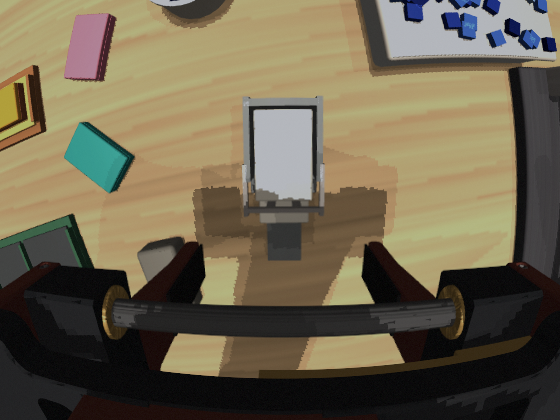

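The wrist view shows the magazine centred between the fingers (column ~284), with the tongue pointing straight at the tool. I'll descend.

jog_arm:
  moves: "1 0.2 -0.1 6 0 0.006 0; 1 0.2 -0.1 9 0 0.006 0; 1 0.2 -0.1 11.2 0 0.006 0; 1 0.2 -0.1 11.2 0 0.006 0; 1 0.2 -0.1 11.2 0 0.006 0"

```text
clock: 2.08
tcp_pos: [0.4907, -0.3178, 0.1943]
tool_rot: [0.996, -0.087, 0.004, 0.001]
contact_force: [-0.1, -0.9, 0.9]
opening: 0.0878
```

Run:
```python
from g import *
import cv2
go(loc(M,-.049,0),.026,M[2])
cv2.imwrite("pics/w2.png",ctrl.grab_frame("wrist")[:,:,::-1])
im=ctrl.grab_frame("scene")[:,:,::-1];cv2.imwrite("pics/s2.png",cv2.resize(im[200:340,80:280],None,fx=3.5,fy=3.5,interpolation=2))
```

```text
t 2.08 d cm [-0.3  -0.06  0.5 ] rv [ 0.001 -0.008 -0.001] F [-0.1 -0.9  0.9] open 0.0878 tcp [ 0.4907 -0.3178  0.1943] j7 -1.29
```

View pics/w2.png

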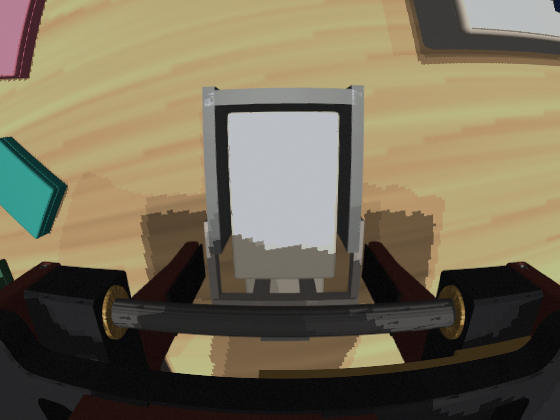

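jog_arm:
  moves: "1 -0.2 0 0.3 0 -0.006 0; 1 -0.2 0 0.3 0 -0.006 0; 1 -0.2 0 0.3 0 -0.006 0"

```text
clock: 2.55
tcp_pos: [0.4882, -0.3166, 0.1897]
tool_rot: [0.996, -0.086, 0.0, 0.0]
contact_force: [0.0, 0.6, 0.3]
opening: 0.0874
```

Run:
```python
from g import *
go(loc(M,-.049,0),.026,M[2])
```

```text
t 2.55 d cm [-0.02  0.01  0.04] rv [ 0. -0. -0.] F [0.  0.6 0.3] open 0.0874 tcp [ 0.4882 -0.3166  0.1897] j7 -1.29
```

View pics/s2.png

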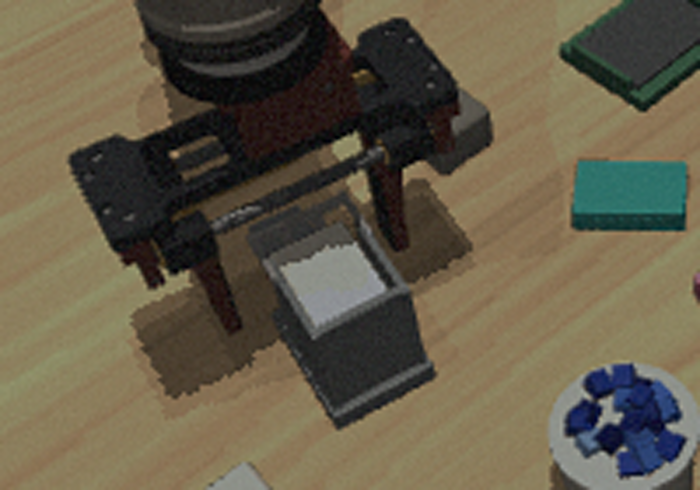

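The fingers stand either side of the mouth, clear of the walls. Closing now.

jog_arm:
  moves: "-1 0 0 0 0 0 0; -1 0 0 0 0 0 0; -1 0 0 0 0 0 0; -1 0 0 0 0 0 0; -1 0 0 0 0 0 0; -1 0 0 0 0 0 0"

```text
clock: 3.3
tcp_pos: [0.4881, -0.3167, 0.1896]
tool_rot: [0.996, -0.087, -0.0, 0.0]
contact_force: [0.2, -0.3, -0.0]
opening: 0.0398
```

Gripped at 39.8 mm. I'll pull it 60 mm straight out, at a moderate pace.

jog_arm:
  moves: "-1 -1 0 0 0 0 0; -1 -2 0 0 0 0 0; -1 -3 0 0 0 0 0; -1 -4 0 0 0 0 0; -1 -5 0 0 0 0 0; -1 -6 0 0 0 0 0; -1 -6.3 0 0 0 0 0; -1 -6.3 0 -2 0 0 0; -1 -6.3 0 -5 0 0 0; -1 -6.3 0 -9 0 0 0"

```text
clock: 4.55
tcp_pos: [0.4257, -0.3055, 0.2799]
tool_rot: [0.996, -0.086, -0.001, -0.0]
contact_force: [-0.0, -0.2, -0.8]
opening: 0.0399
```

Run:
```python
from g import *
import cv2
go(loc(T,0,.126-.023),.036,T[2]+np.pi/2)
cv2.imwrite("pics/w3.png",ctrl.grab_frame("wrist")[:,:,::-1])
im=ctrl.grab_frame("scene")[:,:,::-1];cv2.imwrite("pics/s3.png",cv2.resize(im[180:340,80:280],None,fx=3.5,fy=3.5,interpolation=2))
```

```text
t 4.55 d cm [ -4.7  -47.59   8.1 ] rv [-2.00e-03  1.00e-03 -1.82e+00] F [-0.  -0.2 -0.8] open 0.0399 tcp [ 0.4257 -0.3055  0.2799] j7 -1.25
```

View pics/w3.png

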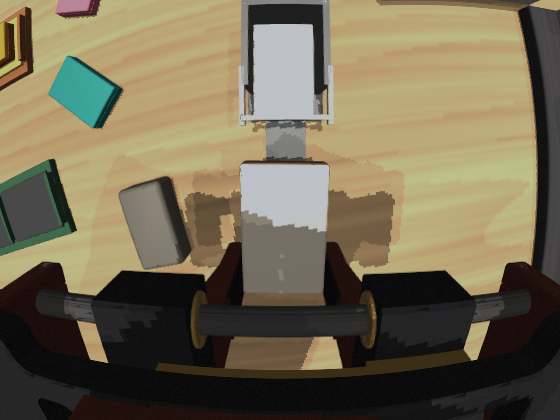

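View pics/s3.png

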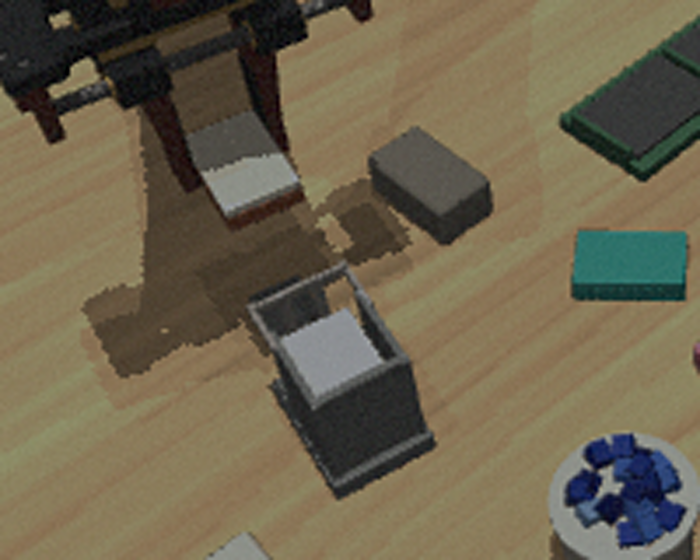

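The tile is held straight and level, and the two others have stayed in the magazine. Carrying it over the white pocket.

jog_arm:
  moves: "-1 -4.7 -47.6 0 0 0 -1.82; -1 -4.7 -47.6 0 0 0 -1.82; -1 -4.7 -47.6 0 0 0 -1.82; -1 -4.7 -47.6 0 0 0 -1.82; -1 -4.7 -47.6 0 0 0 -1.82; -1 -4.7 -47.6 0 0 0 -1.82; -1 -4.7 -47.6 0 0 0 -1.82; -1 -4.7 -47.6 0 0 0 -1.82; -1 -4.7 -47.6 0 0 0 -1.82; -1 -4.7 -47.6 0 0 0 -1.82"

```text
clock: 5.9
tcp_pos: [0.4614, 0.1719, 0.2787]
tool_rot: [0.677, 0.736, -0.0, -0.001]
contact_force: [-0.5, -0.6, -1.4]
opening: 0.0394
```

jog_arm:
  moves: "-1 0 0 0 0 0 0; -1 0 0 0 0 0 0"

```text
clock: 6.15
tcp_pos: [0.4618, 0.1709, 0.2792]
tool_rot: [0.681, 0.732, -0.0, -0.0]
contact_force: [-0.2, 0.7, 0.2]
opening: 0.0399
```

Run:
```python
from g import *
import cv2
go(loc(T,0,.126-.023),.0345,T[2]+np.pi/2)
cv2.imwrite("pics/w4.png",ctrl.grab_frame("wrist")[:,:,::-1])
```

```text
t 6.15 d cm [ 0.06 -0.04  8.14] rv [-0.001 -0.    -0.003] F [-0.2  0.7  0.2] open 0.0399 tcp [0.4618 0.1709 0.2792] j7 -0.71
```

View pics/w4.png

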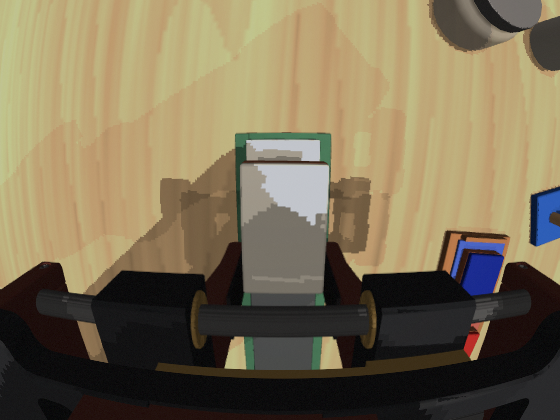

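The tile lines up with the white pocket (columns 241–329). I'll lower it and release.

jog_arm:
  moves: "-1 0.06 0 4 0 0 0; -1 0.06 0 6.5 0 0 0; -1 0.06 0 7.7 0 0 0; -1 0.06 0 8.1 0 0 0; -1 0.06 0 8.1 0 0 0; -1 0.06 0 8.1 0 0 0"

```text
clock: 6.95
tcp_pos: [0.4622, 0.1719, 0.1994]
tool_rot: [0.68, 0.733, 0.001, 0.0]
contact_force: [-0.3, 0.7, -0.4]
opening: 0.0396
```

jog_arm:
  moves: "0.1 0 0 0 0 0 0; 0.1 0 0 0 0 0 0; 0.5 0 0 0 0 0 0; 1 0 0 0 0 0 0; 1 0 0 0 0 0 0; 1 0 0 -3 0 0 0; 1 0 0 -7 0 0 0; 1 0 0 -10 0 0 0; 1 0 0 -10 0 0 0"

```text
clock: 8.07
tcp_pos: [0.4625, 0.1722, 0.3006]
tool_rot: [0.68, 0.733, 0.002, 0.001]
contact_force: [0.2, 0.3, 0.9]
opening: 0.0879
```

Run:
```python
from g import *
import cv2
t=TI['blue'];go(t[:2],.10,t[2]+np.pi/2)
cv2.imwrite("pics/w5.png",ctrl.grab_frame("wrist")[:,:,::-1])
```

```text
t 8.07 d cm [-6.45 17.86  3.8 ] rv [ 0.004 -0.001  0.091] F [0.2 0.3 0.9] open 0.0879 tcp [0.4625 0.1722 0.3006] j7 -0.68
```

View pics/w5.png

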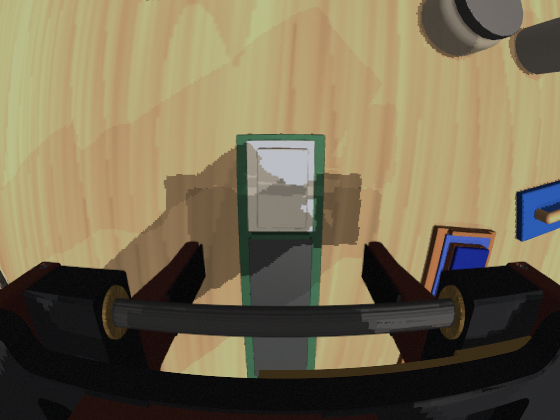

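The white tile lies flat near the middle of its pocket (tile columns 258–309, plate columns 247–314). Next is blue.

jog_arm:
  moves: "1 -6.4 17.9 0 0 0 0.09; 1 -6.4 17.9 0 0 0 0.09; 1 -6.4 17.9 0 0 0 0.09; 1 -6.4 17.9 3.8 0 0 0.09; 1 -6.4 17.9 3.8 0 0 0.09; 1 -6.4 17.9 3.8 0 0 0.09"

```text
clock: 8.88
tcp_pos: [0.6443, 0.1223, 0.2604]
tool_rot: [0.712, 0.703, -0.001, -0.001]
contact_force: [0.3, -0.3, -0.8]
opening: 0.088
```

Run:
```python
from g import *
import cv2
t=TI['blue'];go(t[:2],.0355,t[2]+np.pi/2)
cv2.imwrite("pics/w6.png",ctrl.grab_frame("wrist")[:,:,::-1])
```

```text
t 8.88 d cm [-0.09  0.14  6.16] rv [-0.002 -0.     0.003] F [ 0.3 -0.3 -0.8] open 0.088 tcp [0.6443 0.1223 0.2604] j7 -0.59
```

View pics/w6.png

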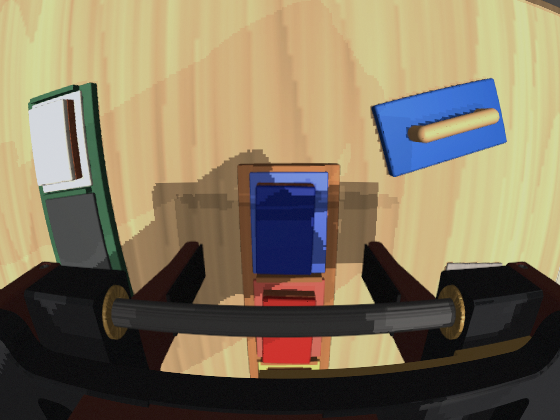

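Blue is centred between the fingers (columns 256–314). I'll descend, grip and lift.

jog_arm:
  moves: "1 -0.1 0.1 3.5 0 0 0; 1 -0.1 0.1 5.7 0 0 0; 1 -0.1 0.1 6.1 0 0 0; 1 -0.1 0.1 6.1 0 0 0; -1 -0.1 0.1 6.1 0 0 0; -1 -0.1 0.1 6.1 0 0 0; -1 -0.1 0.1 6.1 0 0 0; -1 -0.1 0.1 6.1 0 0 0; -1 -0.1 0.1 6.1 0 0 0"

```text
clock: 10.05
tcp_pos: [0.6461, 0.1205, 0.1996]
tool_rot: [0.712, 0.702, -0.0, -0.0]
contact_force: [-0.8, -0.6, 0.3]
opening: 0.0414
```

Run:
```python
from g import *
t=TI['blue'];go(t[:2],.0355,t[2]+np.pi/2)
```

```text
t 10.05 d cm [ 0.09 -0.05  0.08] rv [-0.     0.     0.001] F [-0.8 -0.6  0.3] open 0.0414 tcp [0.6461 0.1205 0.1996] j7 -0.62
```

jog_arm:
  moves: "-1 0 0 0 0 0 0; -1 0 0 0 0 0 0; -1 0 0 -3 0 0 0; -1 0 0 -7 0 0 0; -1 0 0 -8 0 0 0; -1 0 0 -8 0 0 0"

```text
clock: 10.8
tcp_pos: [0.6461, 0.1204, 0.2797]
tool_rot: [0.712, 0.702, 0.0, 0.0]
contact_force: [-0.6, 0.6, -1.3]
opening: 0.0398
```

Run:
```python
from g import *
import cv2
go(loc(T,0,-.126),.037,T[2]+np.pi/2)
cv2.imwrite("pics/w7.png",ctrl.grab_frame("wrist")[:,:,::-1])
```

```text
t 10.8 d cm [-17.96 -16.5    7.93] rv [ 0.001  0.    -0.09 ] F [-0.6  0.6 -1.3] open 0.0398 tcp [0.6461 0.1204 0.2797] j7 -0.57
```

View pics/w7.png

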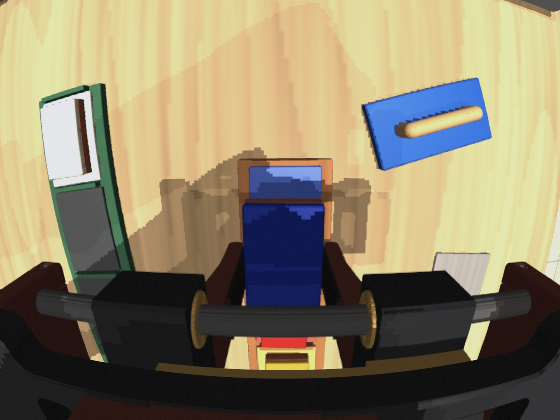

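Blue is held level. Moving it to pocket y = −126.

jog_arm:
  moves: "-1 -18 -16.5 0 0 0 -0.09; -1 -18 -16.5 0 0 0 -0.09; -1 -18 -16.5 0 0 0 -0.09; -1 -18 -16.5 0 0 0 -0.09; -1 -18 -16.5 4 0 0 -0.09; -1 -18 -16.5 4 0 0 -0.09; -1 -18 -16.5 4 0 0 -0.09; -1 -18 -16.5 4 0 0 -0.09"

```text
clock: 11.85
tcp_pos: [0.4795, -0.0563, 0.2404]
tool_rot: [0.679, 0.734, 0.001, 0.0]
contact_force: [-0.0, 0.2, -0.8]
opening: 0.0396
```

Run:
```python
from g import *
import cv2
go(loc(T,0,-.126),.037,T[2]+np.pi/2)
cv2.imwrite("pics/w8.png",ctrl.grab_frame("wrist")[:,:,::-1])
```

```text
t 11.85 d cm [-0.05 -0.09  4.01] rv [ 0.002 -0.     0.001] F [-0.   0.2 -0.8] open 0.0396 tcp [ 0.4795 -0.0563  0.2404] j7 -0.27
```

View pics/w8.png

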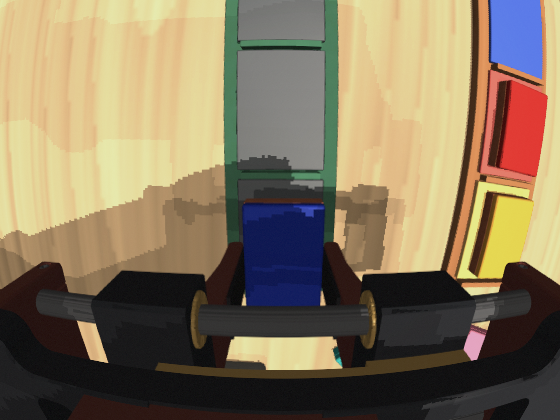

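Aligned with the tray. I'll lower, release and retreat.

jog_arm:
  moves: "-1 0 0 2.5 0 0 0; -1 0 0 3.6 0 0 0; -1 0 0 4 0 0 0; -1 0 0 4 0 0 0; 0.1 0 0 4 0 0 0; 0.5 0 0 4 0 0 0; 1 0 0 4 0 0 0; 1 0 0 4 0 0 0; 1 0 0 0 0 0 0; 1 0 0 -4 0 0 0"

```text
clock: 13.15
tcp_pos: [0.4784, -0.0571, 0.2803]
tool_rot: [0.68, 0.734, -0.0, -0.001]
contact_force: [-0.1, -0.4, 0.2]
opening: 0.0871
```

Run:
```python
from g import *
import cv2
t=TI['red'];go(t[:2],.097,t[2]+np.pi/2)
cv2.imwrite("pics/w9.png",ctrl.grab_frame("wrist")[:,:,::-1])
```

```text
t 13.15 d cm [ 8.19 17.6   1.98] rv [-0.001 -0.001  0.094] F [-0.1 -0.4  0.2] open 0.0871 tcp [ 0.4784 -0.0571  0.2803] j7 -0.22
```

View pics/w9.png

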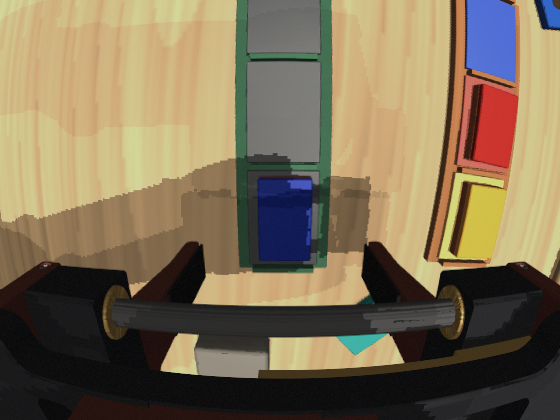

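Blue sits central in its pocket. Now red.

jog_arm:
  moves: "1 8.2 17.6 0 0 0 0.093; 1 8.2 17.6 0 0 0 0.093; 1 8.2 17.6 0 0 0 0.093; 1 8.2 17.6 0 0 0 0.093; 1 8.2 17.6 2 0 0 0.093; 1 8.2 17.6 2 0 0 0.093; 1 8.2 17.6 2 0 0 0.093"

```text
clock: 14.08
tcp_pos: [0.647, 0.0368, 0.2592]
tool_rot: [0.713, 0.701, -0.001, -0.0]
contact_force: [-0.1, -0.0, 0.2]
opening: 0.0877
```

Run:
```python
from g import *
import cv2
t=TI['red'];go(t[:2],.036,t[2]+np.pi/2)
cv2.imwrite("pics/w10.png",ctrl.grab_frame("wrist")[:,:,::-1])
```

```text
t 14.07 d cm [0.12 0.07 5.99] rv [-0.001  0.001 -0.001] F [-0.1 -0.   0.2] open 0.0877 tcp [0.647  0.0368 0.2592] j7 -0.47
```

View pics/w10.png

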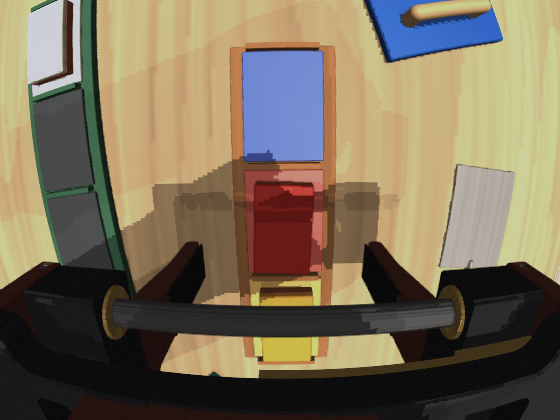

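Red is centred (columns 253–314). I'll descend, grip and lift.

jog_arm:
  moves: "1 0.1 0 3.5 0 0 0; 1 0.1 0 5.6 0 0 0; 1 0.1 0 6 0 0 0; -1 0.1 0 6 0 0 0; -1 0.1 0 6 0 0 0; -1 0.1 0 6 0 0 0; -1 0.1 0 6 0 0 0; -1 0.1 0 6 0 0 0; -1 0.1 0 6 0 0 0; -1 0.1 0 6 0 0 0"

```text
clock: 15.38
tcp_pos: [0.6479, 0.0389, 0.1998]
tool_rot: [0.713, 0.701, -0.0, 0.0]
contact_force: [-0.6, -0.3, 2.1]
opening: 0.0397
```

jog_arm:
  moves: "-1 0 0 -3 0 0 0; -1 0 0 -7 0 0 0; -1 0 0 -8 0 0 0; -1 0 0 -8 0 0 0"

```text
clock: 15.88
tcp_pos: [0.6479, 0.0389, 0.2796]
tool_rot: [0.713, 0.701, 0.0, 0.0]
contact_force: [0.7, -0.4, -1.4]
opening: 0.0401
```

Run:
```python
from g import *
import cv2
go(loc(T,0,-.042),.037,T[2]+np.pi/2)
```

```text
t 15.88 d cm [ -1.5  -17.54   7.92] rv [ 0.001  0.    -0.093] F [ 0.7 -0.4 -1.4] open 0.0401 tcp [0.6479 0.0389 0.2796] j7 -0.46
```

jog_arm:
  moves: "-1 -1.5 -17.5 0 0 0 -0.092; -1 -1.5 -17.5 0 0 0 -0.092; -1 -1.5 -17.5 0 0 0 -0.092; -1 -1.5 -17.5 4 0 0 -0.092; -1 -1.5 -17.5 4 0 0 -0.092; -1 -1.5 -17.5 4 0 0 -0.092; -1 -1.5 -17.5 4 0 0 -0.092"

```text
clock: 16.75
tcp_pos: [0.4735, 0.0272, 0.2403]
tool_rot: [0.68, 0.733, 0.001, 0.0]
contact_force: [1.0, -0.3, -0.5]
opening: 0.0397
```

Run:
```python
from g import *
import cv2
go(loc(T,0,-.042),.037,T[2]+np.pi/2)
cv2.imwrite("pics/w11.png",ctrl.grab_frame("wrist")[:,:,::-1])
```

```text
t 16.75 d cm [-0.02 -0.13  4.  ] rv [ 0.001 -0.    -0.001] F [ 1.  -0.3 -0.5] open 0.0397 tcp [0.4735 0.0272 0.2403] j7 -0.47
```

View pics/w11.png

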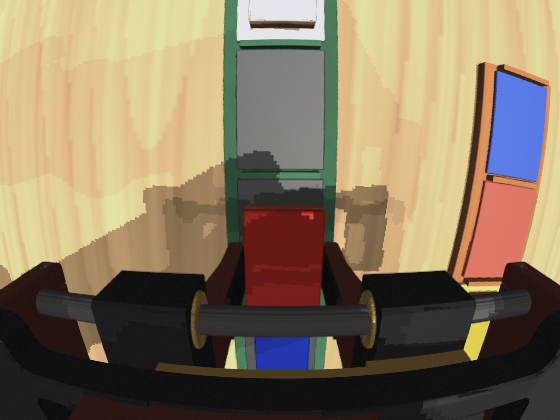

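Red is held level above the −42 pocket, so I'll release it there.

jog_arm:
  moves: "-1 0 0 2.5 0 0 0; -1 0 0 3.6 0 0 0; -1 0 0 4 0 0 0; -1 0 0 4 0 0 0; 0.1 0 0 4 0 0 0; 0.5 0 0 4 0 0 0; 1 0 0 4 0 0 0; 1 0 0 4 0 0 0; 1 0 0 0 0 0 0; 1 0 0 -4 0 0 0"

```text
clock: 18.05
tcp_pos: [0.4724, 0.027, 0.2803]
tool_rot: [0.68, 0.733, -0.0, -0.001]
contact_force: [1.2, -0.1, 0.0]
opening: 0.0877
```

Run:
```python
from g import *
import cv2
t=TI['yellow'];go(t[:2],.097,t[2]+np.pi/2)
cv2.imwrite("pics/w12.png",ctrl.grab_frame("wrist")[:,:,::-1])
```

```text
t 18.05 d cm [-8.41 16.9   1.97] rv [-0.001 -0.     0.072] F [ 1.2 -0.1  0. ] open 0.0877 tcp [0.4724 0.027  0.2803] j7 -0.41
```

View pics/w12.png

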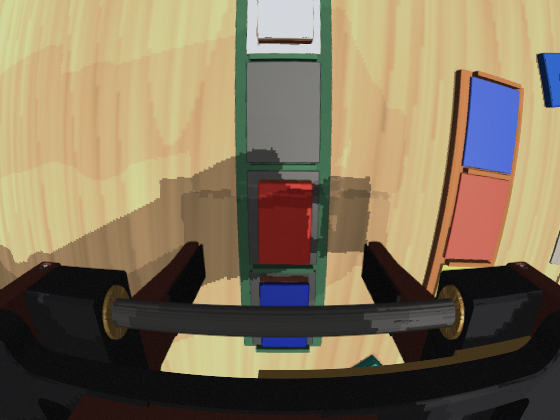

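Red is placed. Now yellow.

jog_arm:
  moves: "1 -8.4 16.9 0 0 0 0.072; 1 -8.4 16.9 0 0 0 0.072; 1 -8.4 16.9 0 0 0 0.072; 1 -8.4 16.9 0 0 0 0.072; 1 -8.4 16.9 2 0 0 0.072; 1 -8.4 16.9 2 0 0 0.072; 1 -8.4 16.9 2 0 0 0.072"

```text
clock: 18.98
tcp_pos: [0.6466, -0.0434, 0.2594]
tool_rot: [0.706, 0.709, -0.0, -0.0]
contact_force: [0.5, 0.4, -0.1]
opening: 0.0883
```

Run:
```python
from g import *
import cv2
t=TI['yellow'];go(t[:2],.036,t[2]+np.pi/2)
cv2.imwrite("pics/w13.png",ctrl.grab_frame("wrist")[:,:,::-1])
```

```text
t 18.98 d cm [-0.07  0.07  6.01] rv [-0.001 -0.     0.001] F [ 0.5  0.4 -0.1] open 0.0883 tcp [ 0.6466 -0.0434  0.2594] j7 -0.33
```

View pics/w13.png

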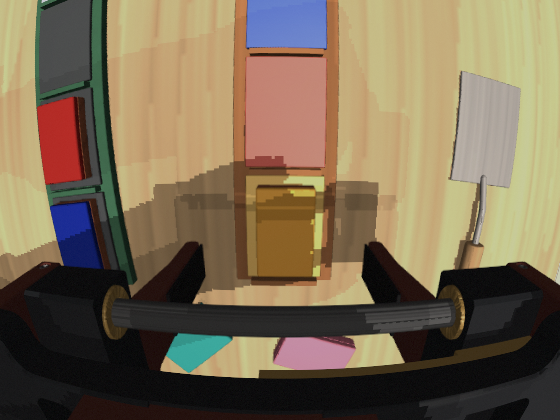

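Yellow is centred (columns 256–315).

jog_arm:
  moves: "1 -0.1 0 3.5 0 0 0; 1 -0.1 0 5.6 0 0 0; 1 -0.1 0 6 0 0 0; -1 -0.1 0 6 0 0 0; -1 -0.1 0 6 0 0 0; -1 -0.1 0 6 0 0 0; -1 -0.1 0 6 0 0 0; -1 -0.1 0 6 0 0 0; -1 -0.1 0 6 0 0 0; -1 -0.1 0 6 0 0 0"

```text
clock: 20.27
tcp_pos: [0.6476, -0.0452, 0.1998]
tool_rot: [0.706, 0.708, 0.0, 0.0]
contact_force: [-0.6, -1.3, 2.0]
opening: 0.0397
```

jog_arm:
  moves: "-1 0 0 -3 0 0 0; -1 0 0 -7 0 0 0; -1 0 0 -8 0 0 0; -1 0 0 -8 0 0 0"

```text
clock: 20.78
tcp_pos: [0.6474, -0.0453, 0.2796]
tool_rot: [0.706, 0.708, 0.0, 0.0]
contact_force: [0.0, -0.7, -1.8]
opening: 0.0396
```

Run:
```python
from g import *
go(loc(T,0,.042),.037,T[2]+np.pi/2)
```

```text
t 20.77 d cm [ 15.65 -18.11   7.91] rv [ 0.     0.    -0.073] F [ 0.  -0.7 -1.8] open 0.0396 tcp [ 0.6474 -0.0453  0.2796] j7 -0.32
```

jog_arm:
  moves: "-1 15.6 -18.1 0 0 0 -0.073; -1 15.6 -18.1 0 0 0 -0.073; -1 15.6 -18.1 0 0 0 -0.073; -1 15.6 -18.1 0 0 0 -0.073; -1 15.6 -18.1 4 0 0 -0.073; -1 15.6 -18.1 4 0 0 -0.073; -1 15.6 -18.1 4 0 0 -0.073; -1 15.6 -18.1 4 0 0 -0.073"

```text
clock: 21.78
tcp_pos: [0.4668, 0.11, 0.2403]
tool_rot: [0.68, 0.733, 0.001, 0.0]
contact_force: [-0.2, 0.2, -0.6]
opening: 0.0397
```

Run:
```python
from g import *
import cv2
go(loc(T,0,.042),.037,T[2]+np.pi/2)
cv2.imwrite("pics/w14.png",ctrl.grab_frame("wrist")[:,:,::-1])
```

```text
t 21.77 d cm [ 0.07 -0.09  4.  ] rv [ 0.001 -0.    -0.001] F [-0.2  0.2 -0.6] open 0.0397 tcp [0.4668 0.11   0.2403] j7 -0.66
```

View pics/w14.png

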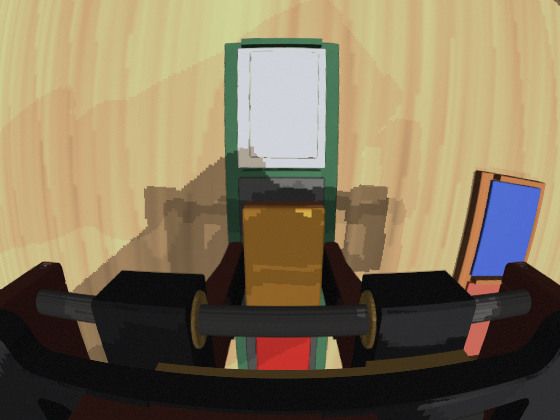

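Yellow is over the +42 pocket. I'll release it, then move the arm clear for a final top view.

jog_arm:
  moves: "-1 0 0 2.5 0 0 0; -1 0 0 3.6 0 0 0; -1 0 0 4 0 0 0; -1 0 0 4 0 0 0; 0.1 0 0 4 0 0 0; 0.5 0 0 4 0 0 0; 1 0 0 4 0 0 0; 1 0 0 4 0 0 0; 1 0 0 0 0 0 0; 1 0 0 -4 0 0 0"

```text
clock: 23.08
tcp_pos: [0.4658, 0.1103, 0.2803]
tool_rot: [0.68, 0.734, -0.001, -0.001]
contact_force: [1.0, 0.3, -0.1]
opening: 0.0875
```

jog_arm:
  moves: "1 -6 0 -12 0 0 0; 1 -12 0 -12 0 0 0; 1 -18 0 -12 0 0 0; 1 -24 0 -12 0 0 0; 1 -30 0 -12 0 0 0; 1 -36 0 -12 0 0 0; 1 -36 0 -12 0 0 0; 1 -36 0 -12 0 0 0"

```text
clock: 24.08
tcp_pos: [0.4927, -0.2517, 0.3992]
tool_rot: [0.682, 0.732, -0.0, -0.0]
contact_force: [-0.2, 0.1, 0.3]
opening: 0.0878
```

Run:
```python
from h import *
for n in("top","scene"):
    im=np.ascontiguousarray(ctrl.grab_frame(n)[:,:,::-1]);cv2.imwrite(f"pics/f_{n}.png",im)
im=cv2.imread("pics/f_top.png");cv2.imwrite("pics/f1.png",cv2.resize(im[215:300,80:310],None,fx=3.4,fy=3.4,interpolation=cv2.INTER_CUBIC))
```

```text
(no output)
```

View pics/f1.png

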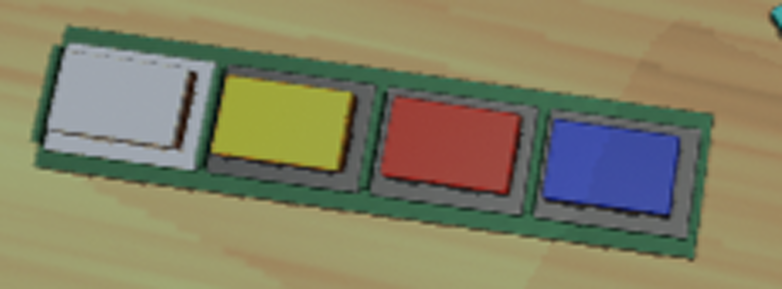

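View pics/f_scene.png

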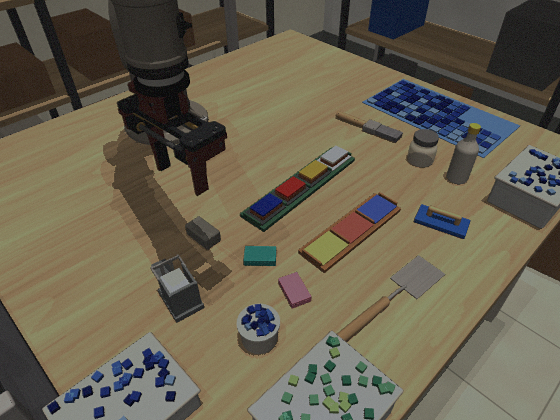

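All four tiles lie flat. The order from the left is white, yellow, red, blue. I'll check the centres in the tray frame numerically.

Run:
```python
from fit import *
print('---')
for nm,q in dict(white=[(67,47),(194,68),(180,149),(51,131)],yellow=[(226,75),(354,91),(342,171),(212,156)],red=[(395,96),(520,111),(508,193),(381,177)],blue=[(553,117),(680,135),(668,216),(540,201)]).items():
    p=fit(rect(0,0,.02,.032,.030),un(q,(80,215),3.4),[.47,.07,.07],nm)
    d=p[:2]-T[:2];c,s=np.cos(T[2]),np.sin(T[2])
    print('  tray x,y mm',np.round(1e3*np.array([c*d[0]+s*d[1],-s*d[0]+c*d[1]]),1))
```

```text
tray [0.4691 0.0688 0.0761] res px 1.7 0.54
blue [ 0.6456  0.1214 -0.0151] res px 1.07 0.76
red [ 0.6476  0.038  -0.0173] res px 0.76 0.49
yellow [ 0.6472 -0.0441  0.0035] res px 0.51 0.3
mag [ 0.5362 -0.3251 -0.1728] res px 0.78 0.43
---
white [0.4617 0.1928 0.0735] res px 1.17 0.61
  tray x,y mm [  2.  124.2]
yellow [0.4665 0.1111 0.0953] res px 0.48 0.3
  tray x,y mm [ 0.6 42.3]
red [0.4737 0.0268 0.0861] res px 0.37 0.24
  tray x,y mm [  1.4 -42.2]
blue [ 0.479  -0.0532  0.0778] res px 0.67 0.33
  tray x,y mm [   0.6 -122.4]
```

All four are within 4 mm of their pocket centres, so I'm handing the job in.

```bash
python3 -c "
from bench import ctrl
print(ctrl.finish_job())"
```

```text
the job is handed in; nothing more can be done
None
```

I pulled the bottom white tile from the magazine and laid it in the tray's white pocket. I then moved the three coloured tiles across in reverse of their rack order (blue, red, yellow). From the left, the tray now reads white, yellow, red, blue. The job was handed in at about 24 s, and `finish_job` gave no verdict.

The last top picture gave these tile centres in the tray frame:

| Tile | Across (x), mm | Along (y), mm | Pocket centre (y), mm |
|---|---|---|---|
| White | +2.0 | 124.2 | 126 |
| Yellow | +0.6 | 42.3 | 42 |
| Red | +1.4 | −42.2 | −42 |
| Blue | +0.6 | −122.4 | −126 |

- **Placing:** Each tile is within 4 mm of its pocket centre and within 0.02 rad of the row direction. They look flat and glaze up. I judged height and level only by eye from the pictures.
- **Release:** The gripper was open and well clear of the tray at hand-in, with almost no force on the tool.
- **White tile:** It was let go about 6 mm above its plate, because the fingertips reach below where it was gripped; it landed flat.
- **Checks:** None failed. Blue's 3.6 mm offset along the row is the largest, and is mostly measuring and gripping error.

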